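# Shut the label printer and point out what the label is for

## Task

The label printer has just had a new roll and its lid is still up: push the lid down with the fingertips and press it firmly shut. Then show the new assistant what goes where: hold the fingertips still just above the paper slot, a finger's breadth off it, for a good two seconds, and then point in the same way at the sample pot that gets the label, just above the middle of its lid, for another two seconds, and finish there, still pointing. Only the printer is touched: lift nothing, leave the printer standing where it is, and touch neither the pot nor the things around.

Things in the scene. Friction and masses are not known exactly. Their poses are not given: they have to be found in the camera images.
- label_printer: Label printer, 129 deep, 105 wide, 72 mm high, 0.4 to 0.6 kg, standing loose: white side cheeks with a brown lid between them over the paper roll. Origin at the centre of its underside, z up, -x towards its front, +x towards its rear, where the lid hinges.
- label_printer_lid (a joint): Lid angle: 0 shut, up to 1.4 rad fully open, swung up and to the rear about a level hinge along the printer's y axis at x = +44, z = +56 mm. The friction hinge is light (0.02 N m, more if moved fast) and stays where it is left: push the outer (rear) face of the raised lid forward and down, then press on its front part. The lid stops at 0.
- lid_edge (a point): Middle of the lid's free edge, on its outer face; moves with the lid (84 mm wide, 73 mm from hinge to free edge, 15 mm thick). Shut, it lies at x = -22, z = +64 mm in the printer's frame and behind it the outer face arches up (66 mm high at x = -6, 70 at x = +9). Its own z axis is the outward normal of the lid: up when shut, to the rear when open.
- paper_slot (a point): Paper slot: the gap across the front of the printer just in front of the lid's free edge when shut; this point is its middle, on the printer's body at x = -29, z = +56 mm in the printer's frame; z axis up.
- sample_pot: Sample pot: the wide, low round pot with a broad screw lid, 67 mm across and 68 mm tall, standing loose; the widest of the three containers in the line on the right of the printer, in any of the three places. Origin at the centre of its underside, z up.
- pot_lid_top (a point): Middle of the top face of the sample pot's screw lid, 68 mm above its underside; z axis up.
- stain_bottle: Bystander: round brown bottle with a narrow white cap, 44 mm across and 98 mm tall, standing loose; origin at the centre of its underside, z up.
- oil_bottle: Bystander: small slim dropper bottle, brown with a black cap, 25 mm across and 62 mm tall, standing loose; origin at the centre of its underside, z up.
- tape_roll: Bystander: roll of tape lying flat near the wall on the right, 100 mm across and 25 mm high, loose; origin at the centre of its underside.
Not all that is in view belongs to the job. What is shaped like the sample_pot but purple is not meant.

How it is judged:
By the outcome, as a careful person would: the job done as asked, in the order asked, and still so for the second after the job is handed in, with the robot touching nothing.
It also fails if it takes over 51 s, if anything falls off the work surface, if the arm or the gripper's body presses on something with over 40 N, if the wrist force passes 120 N, or if a joint passes its speed limit or range.

## Robot

A 6-joint arm with a two-finger parallel gripper is mounted at the origin on a cart in front of the work surface, level with it; the furniture and walls round the work are solid. World frame = base frame: x ahead of the robot, y to its left, z up, the work surface at z = 0. Lengths are in mm, angles in rad, forces in N, time in s.
With the tool pointing down it reaches from about 275 to 975 mm from the base axis. Payload 8.4 kg.
Tool frame: the origin (TCP) lies on the centre line of the jaws, within the pads' length; the fingertips stand manip.nose_length ahead of it and the grasp point (between the pads) lies 6 mm ahead of it (manip.nose_length is the distance from the TCP to the fingertips, in mm); x points along the fingers, y is the direction in which the jaws open and shut, and the axes are right-handed (so a half turn about x gives the same grasp; the last joint's range is limited). The gripper opens to 92 mm and grips with 3 to 60 N. Pads are 20 mm wide; open, the fingers measure 128 mm over their backs; the gripper's body (75 mm by 189 mm) begins 69 mm behind the grasp point.
Start: joints at [1.114, 0.353, 1.633, -0, 1.155, -0.002], TCP at [274.551, 561.471, 239.583] pointing down, gripper open.
Joint ranges: [-2.63, 2.63], [-0.92, 2.1], [0.06, 2.66], [-1.3, 4.44], [0, 2.69], [-3.02, 3.02]. Speed limits (rad/s): [2.22, 2.22, 2.79, 3.14, 3.14, 3.14].

## Interface

Orientations are given as a rotation vector (axis times angle).
In Python, from rig import manip gives the robot as it stands.
- The arm moves only by the shell command python3 -m inch 'ROWS'. ROWS is JSON, a list of rows, each a list of 3 entries, a list of its own where there are three numbers: the shift along the tool's x, y, z in cm, then the turn, a rotation vector about the tool's x, y, z in degrees, then the opening, from -1 (shut) to 1 (fully open). In form: [[[x, y, z], [rx, ry, rz], claw], ...]. A call has 1 to 8 rows; each row is the pose to reach, as a shift and turn from the pose commanded when the call began, along the tool's axes at that moment; what a row does not reach only later rows make up. A row lasts 1/12 s, in which the tool goes at most 41.7 mm and 7.16 degrees, less where a joint would pass 70% of its speed; a pose out of reach is approached as far as the arm can. A call with a gripper value outside its range is refused whole. The fingers move at their own pace and stop on an object; the grip force is fixed at half the most. Time passes only in rows, so rows that repeat a pose let the fingers close. It gives the time, the measured TCP pose, the force and the opening at its end, in the units of the state.
- manip.state(): the state, without advancing time (a new reading comes with each control period).
- manip.snapshot(name): name is "side" or "top" or "wrist"; returns a dict with "img" (420x560x3 uint8, red, green, blue), "fx", "fy", "cx", "cy" (pixels), "view" (4x4, takes a point from world to camera coordinates); the wrist camera has in their place "tool_from_camera" (4x4, takes a point from camera to tool coordinates, whose origin is the TCP and whose axes are the tool frame's). Camera axes: x right, y up, looking along -z (the intrinsics and any distortion apply to the point x, -y, -z); pixel columns grow to the right and rows downward; lengths in mm; the calibration is good to about 2 mm. The wrist camera is an equidistant fisheye: a pixel r from the principal point sees the ray r / f radians off the axis. A picture is of the moment at which its call begins: read the wrist's pose just before it. There is no depth.
- manip.hand_in(): hands the job in, once; it reports no verdict.
The state is a dict: "t": time; "joint_pos": joint angles; "dq": joint speeds; "tau": joint torques, N m; "tcp_pos": TCP position; "orientation": TCP orientation; "ft_force": force on the tool from outside, world axes, zero at the start; "ft_torque": the same for the moment, N m; "width": finger opening in mm.
Only numpy, scipy, OpenCV 4.12 (cv2) and the standard library are available. Lean on these libraries where they do the work, as an engineer would, in place of code of your own. Each camera call takes 0.05 s, during which the arm holds its last target. There are 200 camera calls.

## Working session

There is one attempt and no reset: what is moved stays moved. The work goes in short steps, Python scripts to look and compute and a shell command to move; the robot and the scene stay as the last step left them, time stands still between calls to the robot, and variables do not carry over. Pictures are saved under pics/ and viewed, about 8 in all and at most 12, crops included, and the job is handed in when it is done.

```bash
mkdir -p pics; ls; python3 - <<'E'
from rig import manip
import cv2,numpy as np
s=manip.state();print({k:np.round(v,3).tolist() for k,v in s.items()});print(manip.nose_length)
for n in("top","side"):
    p=manip.snapshot(n);cv2.imwrite(f"pics/{n}0.png",p["img"][:,:,::-1])
    print(n,p["fx"],p["fy"],p["cx"],p["cy"],np.round(p["view"],4).tolist(),[k for k in p])
E
```

```text
pics
{'t': 0.0, 'joint_pos': [1.114, 0.354, 1.634, -0.0, 1.155, -0.002], 'dq': [0.002, -0.0, -0.001, 0.001, -0.001, -0.002], 'tau': [0.0, -59.384, -33.423, 0.07, 0.023, -0.0], 'tcp_pos': [274.332, 561.037, 238.864], 'orientation': [0.356, 1.542, -0.358], 'ft_force': [-0.595, -0.283, -0.502], 'ft_torque': [0.024, 0.045, -0.015], 'width': 91.84}
25.0
top 479.73205060481445 479.73205060481445 283.055782388417 209.64851176398102 [[0.0087, -0.9999, 0.0053, -113.1128], [0.9945, 0.0092, 0.1043, -547.9409], [-0.1043, 0.0044, 0.9945, -846.0162], [0.0, 0.0, 0.0, 1.0]] ['img', 'fx', 'fy', 'cx', 'cy', 'view']
side 408.08141031387515 408.08141031387515 278.3398783858803 208.16664888584796 [[0.3585, -0.9333, 0.0225, -311.3395], [0.5253, 0.2216, 0.8216, -317.7871], [-0.7717, -0.2827, 0.5697, -504.9807], [0.0, 0.0, 0.0, 1.0]] ['img', 'fx', 'fy', 'cx', 'cy', 'view']
```

View pics/top0.png

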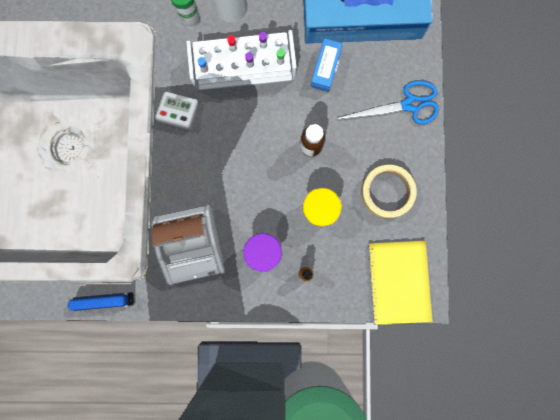

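View pics/side0.png

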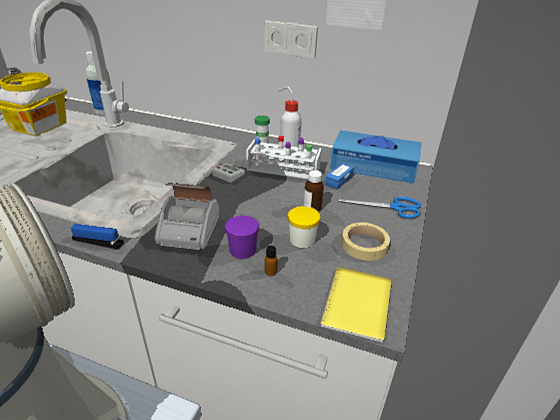

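The top view shows the printer at about (187,245), its lid up on the far side and its front towards the robot. The containers are the stain bottle at (313,140), a white pot with a yellow lid at (322,207), the dropper bottle at (306,273) and a purple pot at (262,253). The yellow-lidded one fits: it's the widest of the three in line, and purple is ruled out. I'll confirm this in an enlarged crop.

```bash
python3 - <<'E'
import cv2,numpy as np
a=cv2.imread("pics/top0.png")[190:300,140:350];b=cv2.imread("pics/side0.png")[165:280,145:345]
A=cv2.resize(a,(760,398),interpolation=cv2.INTER_CUBIC)
cv2.imwrite("pics/c1.png",cv2.resize(a,None,fx=3.8,fy=3.8,interpolation=cv2.INTER_CUBIC))
cv2.imwrite("pics/c2.png",cv2.resize(b,None,fx=4,fy=4,interpolation=cv2.INTER_CUBIC))
E
```

```text
(no output)
```

View pics/c1.png

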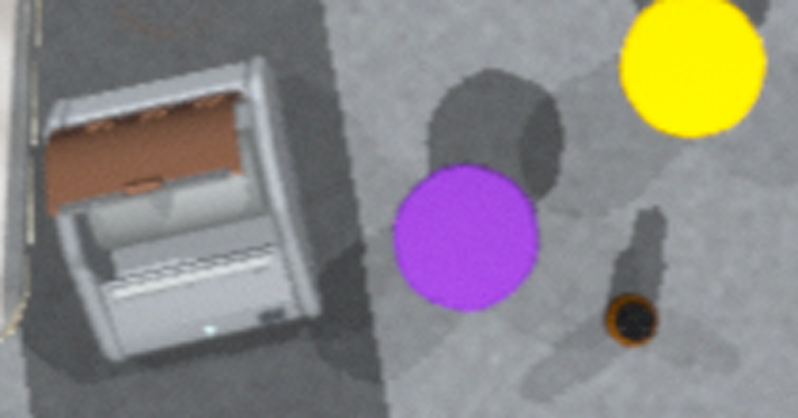

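View pics/c2.png

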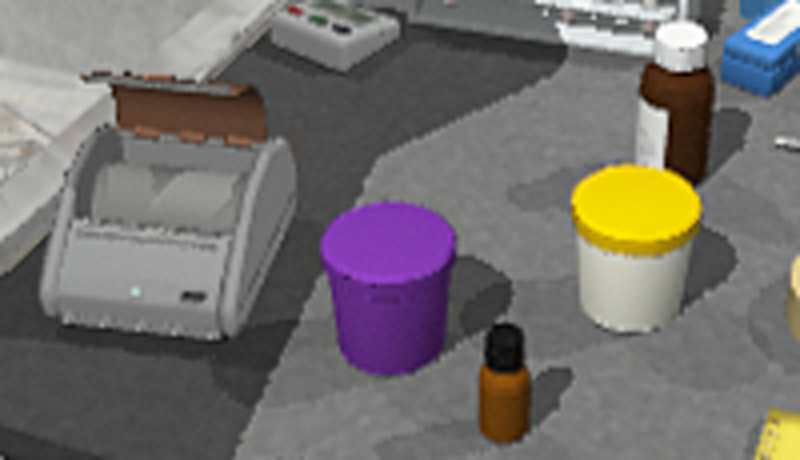

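The yellow-lidded pot is the one, at (322,207) top and (304,225) side. It's wider than both bottles in its line and it isn't purple. In the top crop, the printer's front base corners are at (113,360) and (318,316), the slot runs (108,290) to (275,252), and the lid's brown inner face has its hinge side at the top.

```bash
cat > h.py <<'E'
import cv2,numpy as np
from scipy.optimize import least_squares
CAL={"top":(479.732,283.056,209.6485,[[0.0087,-0.9999,0.0053,-113.1128],[0.9945,0.0092,0.1043,-547.9409],[-0.1043,0.0044,0.9945,-846.0162]]),
"side":(408.0814,278.3399,208.1666,[[0.3585,-0.9333,0.0225,-311.3395],[0.5253,0.2216,0.8216,-317.7871],[-0.7717,-0.2827,0.5697,-504.9807]])}
def proj(n,P):
    f,cx,cy,V=CAL[n];V=np.array(V);c=V[:,:3]@np.array(P,float)+V[:,3]
    return np.array([cx+f*c[0]/-c[2],cy-f*c[1]/-c[2]])
def onplane(n,uv,z):
    return least_squares(lambda p:proj(n,[p[0],p[1],z])-uv,[450,0]).x
E
python3 - <<'E'
from h import *
T=lambda u,v:(140+u/3.8,190+v/3.8); S=lambda u,v:(145+u/4,165+v/4)
obs=[("top",T(113,360),(-64.5,52.5,3)),("top",T(318,316),(-64.5,-52.5,3)),("top",T(191,271),(-29,0,56)),
("side",S(47,312),(-64.5,52.5,3)),("side",S(235,338),(-64.5,-52.5,3)),("top",T(150,192),"edge"),("side",S(182,82),"edge")]
def pt(q,p):
    x,y,a,th=q
    if p=="edge":
        c,s=np.cos(th),np.sin(th);p=(44-66*c+8*s,0,56+66*s+8*c)
    return [x+p[0]*np.cos(a)-p[1]*np.sin(a),y+p[0]*np.sin(a)+p[1]*np.cos(a),p[2]]
r=least_squares(lambda q:np.concatenate([proj(n,pt(q,p))-uv for n,uv,p in obs]),[400,80,0,1.2],x_scale=[10,10,.1,.1])
print("printer",r.x,"res px",np.round(r.fun.reshape(-1,2),1).tolist())
print("slot",pt(r.x,(-29,0,56)),"edge",pt(r.x,"edge"),"hinge",pt(r.x,(44,0,56)))
for n in CAL:
    im=cv2.cvtColor(cv2.imread(f"pics/{n}0.png"),cv2.COLOR_BGR2HSV)
    for nm,lo,hi in(("yellow",(22,200,120),(34,255,255)),("purple",(130,120,80),(150,255,255))):
        m=cv2.inRange(im,lo,hi); k,l,st,c=cv2.connectedComponentsWithStats(m)
        for i in range(1,k):
            if st[i,4]>300: print(n,nm,st[i],c[i],onplane(n,c[i],68))
for nm,uv,z in(("stain",(315,131),98),("oil",(306,274),62),("tape",(389,191),12)):print(nm,onplane("top",uv,z))
# vertical check lines: back top of printer
for p in((64,52,0),(64,-52,0),(44,-42,56),(44,42,56)):print(p,np.round(proj("top",pt(r.x,p))),np.round(proj("side",pt(r.x,p))))
from rig import manip
from scipy.spatial.transform import Rotation as R
print(R.from_rotvec(manip.state()["orientation"]).as_matrix().round(3))
E
```

```text
printer [4.85759192e+02 5.90253732e+01 1.74428181e-01 8.37748913e-01] res px [[0.1, -1.5], [2.4, 0.6], [-0.4, -1.9], [-1.3, 1.8], [-0.2, 2.4], [1.0, -2.2], [-4.0, 1.1]]
slot [np.float64(457.1992402022987), np.float64(53.99256748103798), 56] edge [np.float64(491.4534973063973), np.float64(60.02881777576129), np.float64(110.40025448617966)] hinge [np.float64(529.0915335546656), np.float64(66.66135418447622), 56]
top yellow [ 303  188   38   38 1115] [321.66008969 206.62152466] [ 550.76924725 -175.30008   ]
top purple [ 244  233   38   39 1153] [262.20294883 251.94622723] [471.11736864 -72.67596611]
side yellow [  0  72  49  19 598] [24.35785953 81.26086957] [ 946.92650873 1022.83055513]
side yellow [  0  89  66  45 621] [ 19.36876006 112.40257649] [721.15149921 792.90641135]
side yellow [288 207  32  21 556] [303.50179856 216.91007194] [ 540.33100883 -179.39772038]
side purple [ 225  216   34   43 1105] [241.14570136 235.34479638] [437.03160209 -88.04033474]
stain [ 677.34752226 -161.31225528]
oil [ 433.856961   -148.73325545]
tape [ 587.59401057 -305.99816681]
(64, 52, 0) [161. 215.] [180. 211.]
(64, -52, 0) [216. 206.] [222. 217.]
(44, -42, 56) [207. 214.] [214. 201.]
(44, 42, 56) [160. 222.] [178. 196.]
[[-0.001  0.439  0.898]
 [-0.001  0.898 -0.439]
 [-1.    -0.001 -0.   ]]
```

Printer at about (486, 59) with yaw 0.17 and the lid at about 0.84 rad. Pot lid centre at about (551, -175). Next I close the gripper and move over the printer for a wrist view.

```bash
python3 -m inch '[[[0,-4,3.8],[-7,0,0],-1],[[-0.5,-8,7.6],[-14,0,0],-1],[[-1,-12,11.4],[-21,0,0],-1],[[-1,-16,15.2],[-28,0,0],-1],[[-1,-20,19],[-36,0,0],-1],[[-1,-24,22.8],[-36,0,0],-1],[[-1,-24,22.8],[-36,0,0],-1],[[-1,-24,22.8],[-36,0,0],-1]]'; python3 - <<'E'
from rig import manip
import numpy as np
from scipy.spatial.transform import Rotation as R
s=manip.state();print(s["t"],np.round(s["tcp_pos"],1),s["width"],np.round(s["dq"],3));print(R.from_rotvec(s["orientation"]).as_matrix().round(3))
E
```

```text
t: 0.77
tcp_pos: [373.5, 244.9, 249.5]
orientation: [-0.137, 1.566, 0.137]
ft_force: [1.7, -0.6, 0.6]
width: 40.8
0.7667 [373.5 244.9 249.5] 40.760637119553785 [-1.055 -0.264  0.272 -0.002 -0.019 -1.04 ]
[[ 0.    -0.173  0.985]
 [-0.     0.985  0.173]
 [-1.    -0.    -0.   ]]
```

```bash
python3 -m inch '[[[0,-4,0.5],[0,0,0],-1],[[0,-8,1],[0,0,0],-1],[[0,-12,1.5],[0,0,0],-1],[[0,-16,2],[0,0,0],-1],[[0,-19,2.4],[0,0,0],-1],[[0,-19,2.4],[0,0,0],-1],[[0,-19,2.4],[0,0,0],-1],[[0,-19,2.4],[0,0,0],-1]]'; python3 - <<'E'
from rig import manip
import numpy as np,cv2,pickle
s=manip.state();p=manip.snapshot("wrist");cv2.imwrite("pics/w1.png",p["img"][:,:,::-1])
pickle.dump((s,p),open("w1.pkl","wb"))
print(s["width"],p["fx"],p["cx"],p["cy"],np.round(p["tool_from_camera"],3).tolist(),[k for k in p])
E
```

```text
t: 1.43
tcp_pos: [429.7, 64.1, 249.4]
orientation: [-0.135, 1.567, 0.136]
ft_force: [0.2, 0.3, -0.2]
width: 0.2
0.2104207756883518 325.19226210127806 281.8894803054601 211.17510298347744 [[-0.0, 0.292, -0.957, -144.115], [1.0, -0.0, -0.0, -0.172], [-0.0, -0.957, -0.292, -81.89], [0.0, 0.0, 0.0, 1.0]] ['img', 'fx', 'fy', 'cx', 'cy', 'tool_from_camera']
```

View pics/w1.png

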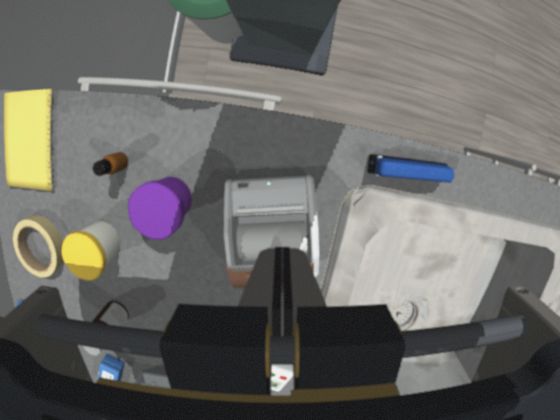

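The wrist view, inverted, shows the printer body at (225–318, 178–280) with its slot near (271,208), the pot at (85,252), and the raised lid partly hidden behind the fingers at (240,272). I'll enlarge it and refine.

```bash
cat >> h.py <<'E'
def wray(s,p,uv):
    from scipy.spatial.transform import Rotation as R
    d=np.array([uv[0]-p["cx"],uv[1]-p["cy"]]);r=np.hypot(*d);t=r/p["fx"];e=d/max(r,1e-9)
    c=np.array([np.sin(t)*e[0],-np.sin(t)*e[1],-np.cos(t)]);M=np.array(p["tool_from_camera"])
    W=R.from_rotvec(s["orientation"]).as_matrix();o=W@M[:3,3]+s["tcp_pos"];return o,W@M[:3,:3]@c
def wplane(s,p,uv,z):
    o,d=wray(s,p,uv);return o+d*(z-o[2])/d[2]
E
python3 - <<'E'
import pickle;from h import *
s,p=pickle.load(open("w1.pkl","rb"));im=np.ascontiguousarray(p["img"][:,:,::-1])
cv2.imwrite("pics/c3.png",cv2.resize(im[165:295,205:345],None,fx=5,fy=4.6,interpolation=cv2.INTER_CUBIC))
m=cv2.inRange(cv2.cvtColor(im,cv2.COLOR_BGR2HSV),(22,200,120),(34,255,255));k,l,st,c=cv2.connectedComponentsWithStats(m)
for i in range(1,k):
    if st[i,4]>300:print(st[i],c[i],wplane(s,p,c[i],68))
E
```

```text
(no output)
```

View pics/c3.png

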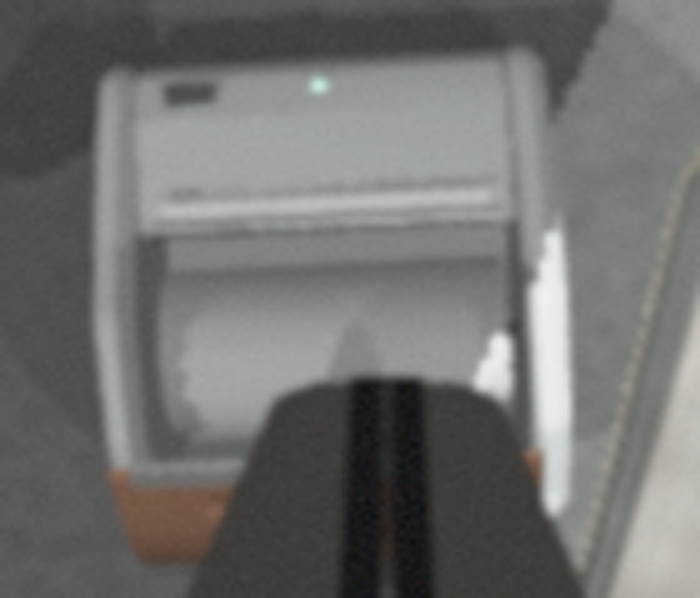

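```bash
python3 - <<'E'
import pickle;from h import *
s,p=pickle.load(open("w1.pkl","rb"));im=np.ascontiguousarray(p["img"][:,:,::-1])
T=lambda u,v:(140+u/3.8,190+v/3.8); S=lambda u,v:(145+u/4,165+v/4); W=lambda u,v:(205+u/5,165+v/4.6)
obs=[("top",T(113,360),(-64.5,52.5,3)),("top",T(318,316),(-64.5,-52.5,3)),("top",T(191,271),(-29,0,56)),
("side",S(47,312),(-64.5,52.5,3)),("side",S(235,338),(-64.5,-52.5,3)),
("w",W(103,70),(-64.5,-52.5,3)),("w",W(545,55),(-64.5,52.5,3)),("w",W(328,212),(-29,0,56)),
("top",T(48,213),42),("top",T(240,172),-42),("w",W(112,475),-42),("w",W(540,455),42)]
def pt(q,P):
    x,y,a,th=q
    if np.isscalar(P):
        c,sn=np.cos(th),np.sin(th);P=(44-66*c+8*sn,P,56+66*sn+8*c)
    return np.array([x+P[0]*np.cos(a)-P[1]*np.sin(a),y+P[0]*np.sin(a)+P[1]*np.cos(a),P[2]])
def res(q,n,uv,P):
    X=pt(q,P)
    return proj(n,X)-uv if n!="w" else (wplane(s,p,uv,X[2])-X)[:2]/1.7
r=least_squares(lambda q:np.concatenate([res(q,*o) for o in obs]),[485,59,.17,1.],x_scale=[10,10,.1,.1],loss="soft_l1")
print("printer",r.x,"res px",np.round(np.array([res(r.x,*o) for o in obs]),1).tolist())
print("slot",pt(r.x,(-29,0,56)),"edge",pt(r.x,0),"hinge",pt(r.x,(44,0,56)))
for th in(.8,1.,1.2,1.4):
    q=[*r.x[:3],th];print(th,pt(q,0).round(),[proj("side",pt(q,y)).round() for y in(42,-42)],[proj("top",pt(q,y)).round() for y in(42,-42)],"hinge",[proj("side",pt(q,(44,y,56))).round() for y in(42,-42)])
m=cv2.inRange(cv2.cvtColor(im,cv2.COLOR_BGR2HSV),(18,120,100),(38,255,255));k,l,st,c=cv2.connectedComponentsWithStats(m)
for i in range(1,k):
    if st[i,4]>300:print(st[i],c[i],wplane(s,p,c[i],68))
E
```

```text
printer [4.85295238e+02 6.22596239e+01 2.18177242e-01 8.22403522e-01] res px [[0.0, -0.3], [1.9, -0.7], [-1.6, -1.8], [-1.9, 2.4], [-0.0, 1.6], [2.9, -1.2], [3.1, 1.2], [-2.8, -0.3], [0.7, -1.6], [0.5, -1.4], [1.1, -0.2], [0.4, -0.4]]
slot [456.98272315  55.98256122  56.        ] edge [490.12963024  63.3314391  109.80740301] hinge [528.25215652  71.78344306  56.        ]
0.8 [489.  63. 109.] [array([165., 185.]), array([204., 189.])] [array([154., 245.]), array([204., 235.])] hinge [array([175., 196.]), array([212., 200.])]
1.0 [500.  66. 116.] [array([167., 180.]), array([206., 184.])] [array([151., 238.]), array([202., 228.])] hinge [array([175., 196.]), array([212., 200.])]
1.2 [512.  68. 120.] [array([169., 175.]), array([207., 179.])] [array([149., 231.]), array([200., 220.])] hinge [array([175., 196.]), array([212., 200.])]
1.4 [525.  71. 122.] [array([171., 171.]), array([209., 175.])] [array([147., 223.]), array([198., 212.])] hinge [array([175., 196.]), array([212., 200.])]
[  5  92  46  98 555] [ 18.33693694 155.54594595] [ 431.12400151 -280.26674015   68.        ]
[  61  231   45   49 1621] [ 83.00308452 254.92473782] [ 547.05680483 -171.57052349   68.        ]
```

The fit is consistent, including in the side view: lid about 0.82 rad, free edge at about z 110. Now I move over the lid's outer face and descend.

```bash
python3 -m inch '[[[0.5,-0.6,3.5],[0,0,0],-1],[[2,-1.2,7],[0,0,0],-1],[[5,-1.2,7],[0,0,0],-1],[[8.5,-1.2,7],[0,0,0],-1],[[8.5,-1.2,7],[0,0,0],-1],[[8.5,-1.2,7],[0,0,0],-1]]'
python3 -m inch '[[[0.8,0,0],[0,0,0],-1],[[1.6,0,0],[0,0,0],-1],[[2.4,0,0],[0,0,0],-1],[[3.2,0,0],[0,0,0],-1],[[4.0,0,0],[0,0,0],-1],[[4.5,0,0],[0,0,0],-1],[[4.5,0,0],[0,0,0],-1]]'
```

```text
t: 1.98
tcp_pos: [499.4, 65.2, 163.5]
orientation: [-0.138, 1.571, 0.138]
ft_force: [0.5, 0.5, 0.4]
width: 0.7
t: 2.57
tcp_pos: [500.0, 63.9, 118.5]
orientation: [-0.136, 1.569, 0.136]
ft_force: [0.0, -0.1, 0.7]
width: 0.5
```

```bash
python3 -m inch '[[[0.5,0,0],[0,0,0],-1],[[1,0,0],[0,0,0],-1],[[1.3,0,0],[0,0,0],-1],[[1.6,0,0],[0,0,0],-1],[[1.6,0,0],[0,0,0],-1]]'; python3 - <<'E'
from rig import manip
import cv2,numpy as np
o=[cv2.resize(manip.snapshot(n)["img"][a:b,c:d,::-1],(400,400),interpolation=cv2.INTER_CUBIC) for n,a,b,c,d in(("top",180,300,130,250),("side",150,270,130,250))]
cv2.imwrite("pics/m1.png",np.hstack(o))
E
```

```text
t: 2.98
tcp_pos: [501.0, 64.1, 103.0]
orientation: [-0.136, 1.567, 0.136]
ft_force: [-0.2, -0.2, -0.1]
width: 0.6
```

View pics/m1.png

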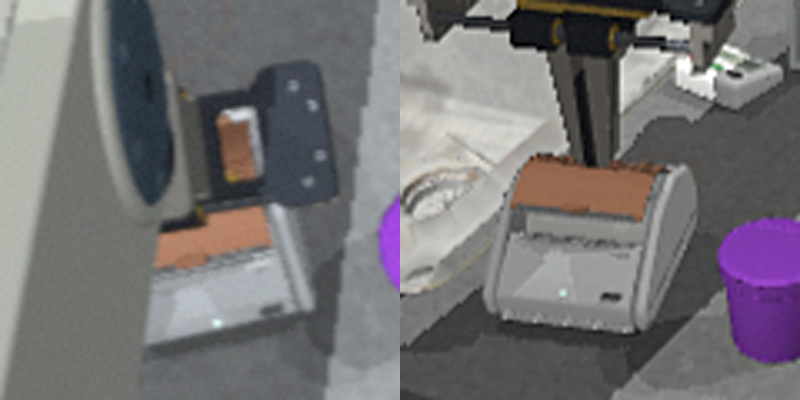

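The side view shows the lid nearly down at (590,185) with a small gap left at its front edge. The fingers are on its rear part. I lift, shift forward over the front part, and press.

```bash
python3 -m inch '[[[-0.6,0,0],[0,0,0],-1],[[-1.2,0,0],[0,0,0],-1],[[-1.2,0,-1.3],[0,0,0],-1],[[-1.2,0,-2.5],[0,0,0],-1],[[-1.2,0,-2.5],[0,0,0],-1]]'
python3 -m inch '[[[0.6,0,0],[0,0,0],-1],[[1.2,0,0],[0,0,0],-1],[[1.5,0,0],[0,0,0],-1],[[1.8,0,0],[0,0,0],-1],[[2,0,0],[0,0,0],-1],[[2,0,0],[0,0,0],-1]]'
```

```text
t: 3.5
tcp_pos: [474.0, 59.4, 115.7]
orientation: [-0.136, 1.568, 0.136]
ft_force: [-0.1, -0.1, -0.1]
width: 0.8
t: 4.0
tcp_pos: [476.3, 59.8, 94.9]
orientation: [-0.136, 1.567, 0.136]
ft_force: [0.0, 0.2, -0.0]
width: 0.2
```

```bash
python3 -m inch '[[[0.1,0,0],[0,0,0],-1],[[0.2,0,0],[0,0,0],-1],[[0.3,0,0],[0,0,0],-1],[[0.3,0,0],[0,0,0],-1]]'
python3 -m inch '[[[0.1,0,0],[0,0,0],-1],[[0.1,0,0],[0,0,0],-1],[[0.1,0,0],[0,0,0],-1]]'
```

```text
t: 4.33
tcp_pos: [476.7, 59.8, 93.2]
orientation: [-0.136, 1.566, 0.136]
ft_force: [-3.8, -0.2, 11.5]
width: 0.5
t: 4.58
tcp_pos: [476.8, 59.8, 92.8]
orientation: [-0.136, 1.566, 0.136]
ft_force: [-6.1, -0.1, 18.4]
width: 0.3
```

```bash
python3 -m inch '[[[0.1,0,0],[0,0,0],-1],[[0.1,0,0],[0,0,0],-1],[[0.1,0,0],[0,0,0],-1],[[0.1,0,0],[0,0,0],-1]]'
python3 -m inch '[[[-1.5,0,0],[0,0,0],-1],[[-3,0,0],[0,0,0],-1],[[-3,0,-4],[0,0,0],-1],[[-3,0,-8],[0,0,0],-1],[[-3,0,-12],[0,0,0],-1],[[-3,0,-12],[0,0,0],-1],[[-3,0,-12],[0,0,0],-1]]'; python3 - <<'E'
from rig import manip
import numpy as np,cv2,pickle
s=manip.state();p=manip.snapshot("wrist");pickle.dump((s,p),open("w2.pkl","wb"))
print(s["t"],s["tcp_pos"])
a=cv2.resize(p["img"][:300,:,::-1],(800,429),interpolation=cv2.INTER_CUBIC)
o=[cv2.resize(manip.snapshot(n)["img"][a:b,c:d,::-1],(400,171),interpolation=cv2.INTER_CUBIC) for n,a,b,c,d in(("top",190,280,140,350),("side",165,265,145,345))]
cv2.imwrite("pics/w2.png",np.vstack([a,np.hstack(o)]))
E
```

```text
t: 4.92
tcp_pos: [476.9, 59.8, 92.5]
orientation: [-0.136, 1.565, 0.136]
ft_force: [-9.1, -1.2, 28.0]
width: 0.7
t: 5.5
tcp_pos: [356.8, 38.8, 120.7]
orientation: [-0.136, 1.566, 0.136]
ft_force: [1.0, -0.3, -0.4]
width: 0.5
5.5 [356.77148208  38.84168414 120.71279517]
```

View pics/w2.png

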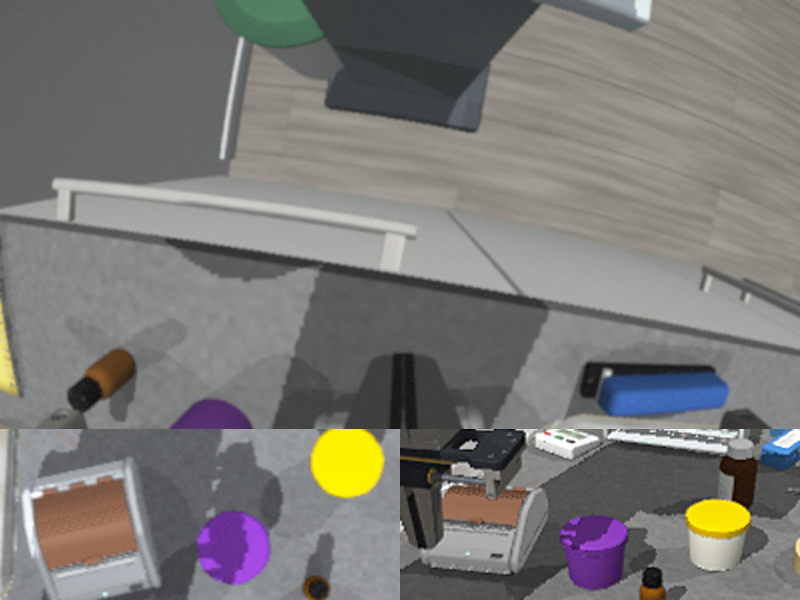

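The lid looks shut in the top inset, lying flush between the cheeks, and the press peaked at 28 N. One enlarged top crop will fix the slot position and check whether the printer moved.

```bash
python3 - <<'E'
from rig import manip
import cv2,numpy as np
i=manip.snapshot("top")["img"][:,:,::-1];cv2.imwrite("pics/top2.png",i)
cv2.imwrite("pics/c4.png",cv2.resize(i[195:295,140:240],(600,600),interpolation=cv2.INTER_CUBIC))
E
```

```text
(no output)
```

View pics/c4.png

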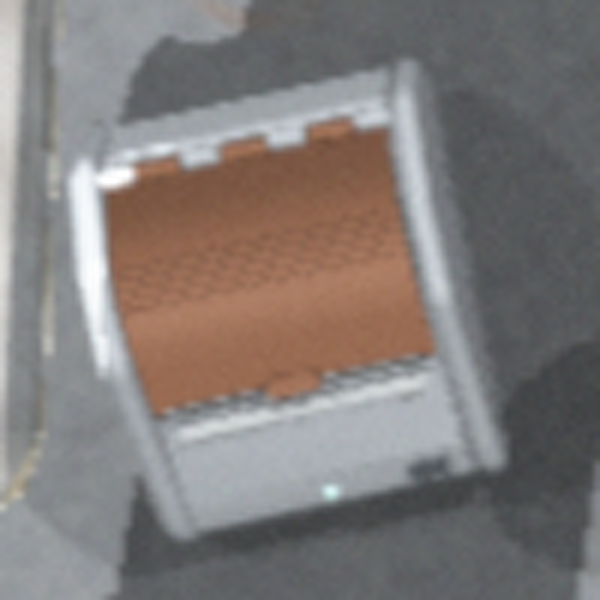

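The lid's free edge runs (160,415) to (435,355), flush, with the dark slot just in front of it, centred near (302,396). The front corners (185,540) and (500,468) are within 1 px of where they were, so the printer hasn't moved.

```bash
python3 - <<'E'
from h import *
C=lambda u,v:(140+u/6,195+v/6)
a,b=onplane("top",C(160,415),62),onplane("top",C(435,355),62)
d=b-a;yaw=np.arctan2(-d[0],d[1])+np.pi;e=(a+b)/2;f=np.array([np.cos(yaw),np.sin(yaw)])
print("edge",a,b,np.hypot(*d),"yaw",(yaw+np.pi)%(2*np.pi)-np.pi,"slot from edge",e-7*f,"direct",onplane("top",C(302,396),56))
c=[onplane("top",C(185,540),3),onplane("top",C(500,468),3)];print("corners",c,np.hypot(*(c[1]-c[0])),"slot from front",sum(c)/2+35.5*f)
print("LED/lid tab",onplane("top",C(297,385),64))
im=cv2.cvtColor(cv2.imread("pics/top2.png"),cv2.COLOR_BGR2HSV)
m=cv2.inRange(im,(22,200,120),(34,255,255));k,l,st,cc=cv2.connectedComponentsWithStats(m)
print([onplane("top",cc[i],68) for i in range(1,k) if st[i,4]>300])
E
```

```text
edge [448.68086779  92.67876837] [466.61643053  13.78400254] 80.90777765721201 yaw 0.22353606931782766 slot from edge [450.82281144  51.67963181] direct [454.46510369  53.01364863]
corners [array([409.92155774,  97.58908347]), array([432.70979942,   1.23623603])] 99.01098509327379 slot from front [455.93242703  57.28226754]
LED/lid tab [457.63544147  53.05132144]
[array([ 550.80256751, -175.26194954])]
```

```bash
python3 -m inch '[[[0,-0.1,3.5],[0,0,0],-1],[[0,-0.1,7],[0,0,0],-1],[[0,-0.1,9.8],[0,0,0],-1],[[1,-0.1,9.8],[0,0,0],-1],[[2,-0.1,9.8],[0,0,0],-1],[[2.4,-0.1,9.8],[0,0,0],-1],[[2.4,-0.1,9.8],[0,0,0],-1],[[2.4,-0.1,9.8],[0,0,0],-1]]'
python3 -m inch '[[[0,0,0],[0,0,0],-1],[[0,0,0],[0,0,0],-1]]'; python3 - <<'E'
from rig import manip
import cv2,numpy as np
i=manip.snapshot("side")["img"][:,:,::-1]
cv2.imwrite("pics/p1.png",cv2.resize(i[150:270,140:260],(600,600),interpolation=cv2.INTER_CUBIC))
E
```

```text
t: 6.37
tcp_pos: [453.6, 54.8, 96.0]
orientation: [-0.136, 1.569, 0.136]
ft_force: [-0.8, 0.5, 0.6]
width: -0.0
t: 6.53
tcp_pos: [454.8, 54.9, 97.0]
orientation: [-0.136, 1.566, 0.136]
ft_force: [0.6, 0.1, 0.3]
width: 0.2
```

View pics/p1.png

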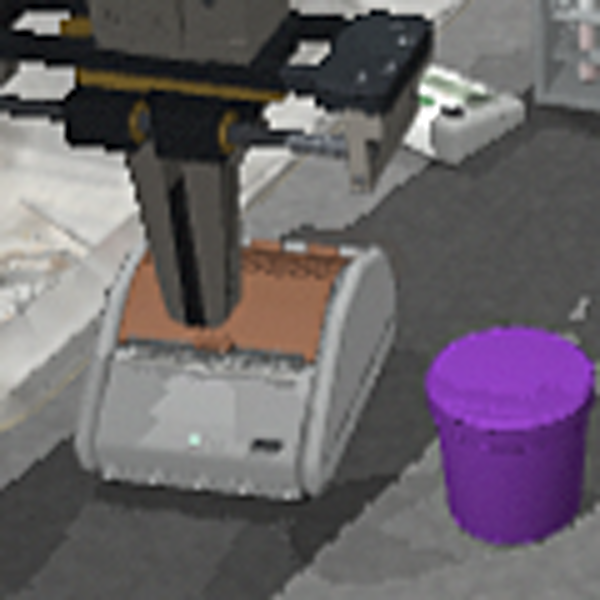

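The lid is shut in the side view. The fingertip is at (203,325) and the slot's middle is near (213,354). I'll compare these with the projection.

```bash
python3 - <<'E'
from h import *
c=lambda X:((proj("side",X)-[140,150])*5).round(1)
print("tip",c([454.8,54.9,72]),"slot under tip",c([454.8,54.9,56]))
for d in((457,50),(460,54.9),(454.8,50),(450,50)):print(d,c([*d,56]))
print("slot line point z56",onplane("side",(140+213/5,150+355/5),56),onplane("side",(140+213/5,150+350/5),56))
E
```

```text
tip [205.4 309.4] slot under tip [209.8 341.2]
(457, 50) [223. 341.]
(460, 54.9) [216.6 334.3]
(454.8, 50) [220.2 343.9]
(450, 50) [213.9 350.3]
slot line point z56 [447.07767421  48.59323886] [450.02890292  50.42988838]
```

The tip is about 16 mm above the slot, and the estimates of the slot centre agree within about 4 mm. After a small trim I hold there for more than 3 s.

```bash
python3 -m inch '[[[0.1,-0.2,-0.2],[0,0,0],-1],[[0.1,-0.2,-0.2],[0,0,0],-1],[[0.1,-0.2,-0.2],[0,0,0],-1],[[0.1,-0.2,-0.2],[0,0,0],-1],[[0.1,-0.2,-0.2],[0,0,0],-1],[[0.1,-0.2,-0.2],[0,0,0],-1],[[0.1,-0.2,-0.2],[0,0,0],-1],[[0.1,-0.2,-0.2],[0,0,0],-1]]'
python3 -m inch '[[[0,0,0],[0,0,0],-1],[[0,0,0],[0,0,0],-1],[[0,0,0],[0,0,0],-1],[[0,0,0],[0,0,0],-1],[[0,0,0],[0,0,0],-1],[[0,0,0],[0,0,0],-1],[[0,0,0],[0,0,0],-1],[[0,0,0],[0,0,0],-1]]'
python3 -m inch '[[[0,0,0],[0,0,0],-1],[[0,0,0],[0,0,0],-1],[[0,0,0],[0,0,0],-1],[[0,0,0],[0,0,0],-1],[[0,0,0],[0,0,0],-1],[[0,0,0],[0,0,0],-1],[[0,0,0],[0,0,0],-1],[[0,0,0],[0,0,0],-1]]'
python3 -m inch '[[[0,0,0],[0,0,0],-1],[[0,0,0],[0,0,0],-1],[[0,0,0],[0,0,0],-1],[[0,0,0],[0,0,0],-1],[[0,0,0],[0,0,0],-1],[[0,0,0],[0,0,0],-1],[[0,0,0],[0,0,0],-1],[[0,0,0],[0,0,0],-1]]'
python3 -m inch '[[[0,0,0],[0,0,0],-1],[[0,0,0],[0,0,0],-1],[[0,0,0],[0,0,0],-1],[[0,0,0],[0,0,0],-1],[[0,0,0],[0,0,0],-1],[[0,0,0],[0,0,0],-1],[[0,0,0],[0,0,0],-1],[[0,0,0],[0,0,0],-1]]'
```

```text
t: 7.25
tcp_pos: [453.3, 52.7, 95.6]
orientation: [-0.136, 1.567, 0.136]
ft_force: [0.2, -0.2, -0.7]
width: 0.5
t: 7.92
tcp_pos: [453.3, 52.7, 95.6]
orientation: [-0.136, 1.567, 0.136]
ft_force: [-0.3, -0.2, -0.2]
width: 0.5
t: 8.58
tcp_pos: [453.3, 52.7, 95.6]
orientation: [-0.136, 1.567, 0.136]
ft_force: [0.3, 0.0, 0.1]
width: 0.6
t: 9.25
tcp_pos: [453.3, 52.7, 95.6]
orientation: [-0.136, 1.567, 0.136]
ft_force: [0.4, -0.1, -0.8]
width: 0.4
t: 9.92
tcp_pos: [453.3, 52.7, 95.6]
orientation: [-0.136, 1.567, 0.136]
ft_force: [0.1, -0.8, -0.2]
width: 0.4
```

```bash
python3 -m inch '[[[-3,0,0],[0,0,0],-1],[[-6,0,0],[0,0,0],-1],[[-7,-3,0],[0,0,0],-1],[[-7,-7,0],[0,0,0],-1],[[-7,-11,0],[0,0,0],-1],[[-7,-12,0],[0,0,0],-1],[[-7,-12,0],[0,0,0],-1],[[-7,-12,0],[0,0,0],-1]]'
python3 -m inch '[[[0,0,0],[0,0,0],-1],[[0,0,0],[0,0,0],-1]]'; python3 - <<'E'
from rig import manip
from h import *
s=manip.state();p=manip.snapshot("wrist");im=np.ascontiguousarray(p["img"][:,:,::-1]);cv2.imwrite("pics/w3.png",im)
m=cv2.inRange(cv2.cvtColor(im,cv2.COLOR_BGR2HSV),(18,120,100),(38,255,255));k,l,st,c=cv2.connectedComponentsWithStats(m)
for i in range(1,k):
    if st[i,4]>300:print(st[i],c[i],wplane(s,p,c[i],68))
    if 300<st[i,4]<9000:
        P=np.array([wplane(s,p,(float(u),float(v)),68)[:2] for v,u in np.argwhere(l==i)]);print("extent",P.min(0),P.max(0))
E
```

```text
t: 10.58
tcp_pos: [473.7, -65.6, 165.3]
orientation: [-0.134, 1.567, 0.135]
ft_force: [-0.9, 0.5, -0.7]
width: 0.3
t: 10.75
tcp_pos: [473.6, -64.3, 165.3]
orientation: [-0.137, 1.567, 0.138]
ft_force: [0.1, -0.6, 0.4]
width: 0.2
[  24   48   73  137 5358] [ 58.70828667 102.35666293] [ 402.16612425 -272.54126951   68.        ]
extent [ 354.68938476 -321.33431462] [ 475.24245256 -232.30082047]
[ 114  244   69   67 3509] [147.88657737 276.69421488] [ 546.48134125 -173.27088013   68.        ]
extent [ 513.86824067 -208.55668611] [ 582.87804733 -140.81589859]
```

The pot's lid centre is about (550, -175) from both the wrist and top views.

```bash
python3 -m inch '[[[0,-3.5,1.6],[0,0,0],-1],[[0,-7,3.2],[0,0,0],-1],[[0,-10.5,4.8],[0,0,0],-1],[[0,-12.2,5.6],[0,0,0],-1],[[0,-12.2,5.6],[0,0,0],-1],[[0,-12.2,5.6],[0,0,0],-1],[[2,-12.2,5.6],[0,0,0],-1],[[3,-12.2,5.6],[0,0,0],-1]]'
python3 -m inch '[[[0.9,0,0],[0,0,0],-1],[[1.8,0,0],[0,0,0],-1],[[2.5,0,0],[0,0,0],-1],[[2.5,0,0],[0,0,0],-1],[[2.5,0,0],[0,0,0],-1],[[2.5,0,0],[0,0,0],-1]]'; python3 - <<'E'
from rig import manip
import cv2,numpy as np
from h import proj
s=manip.state();print(s["tcp_pos"])
i=manip.snapshot("side")["img"][:,:,::-1]
cv2.imwrite("pics/p2.png",cv2.resize(i[140:275,150:345],(800,554),interpolation=cv2.INTER_CUBIC))
x,y,z=s["tcp_pos"]
for X in([x,y,z-25],[550,-175,68]):print(((proj("side",X)-[150,140])*4.103).round(1))
E
```

```text
t: 11.47
tcp_pos: [549.1, -174.3, 134.4]
orientation: [-0.137, 1.568, 0.138]
ft_force: [-0.3, 0.8, -0.9]
width: 0.2
t: 11.97
tcp_pos: [550.5, -176.1, 111.0]
orientation: [-0.136, 1.566, 0.136]
ft_force: [0.5, 0.9, 0.5]
width: 0.6
[ 550.54649162 -176.0707912   110.97788013]
[631.9 273.6]
[627.5 303.1]
```

View pics/p2.png

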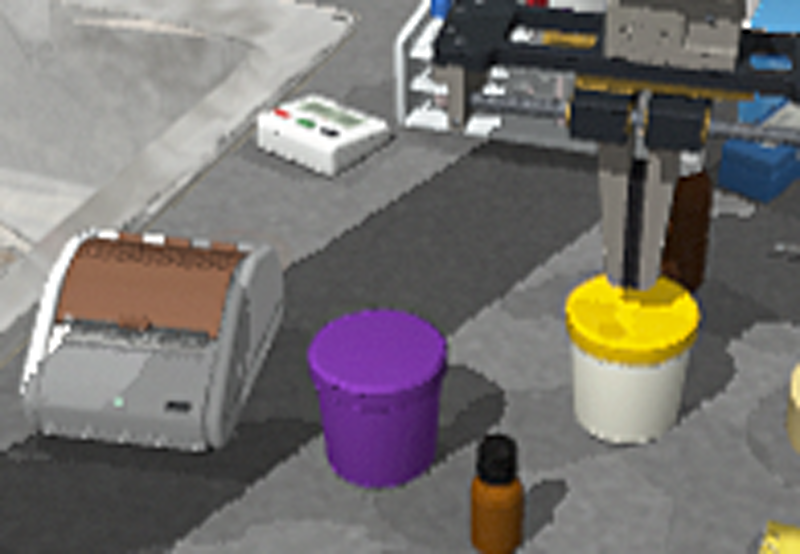

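The fingertip at (630,287) is over the middle of the yellow lid, whose centre is near (633,308). The printer lid is shut and nothing else has moved. I trim down 3 mm to a clearance of about 15 mm and hold.

```bash
python3 -m inch '[[[0.3,0,-0.1],[0,0,0],-1],[[0.3,0,-0.1],[0,0,0],-1],[[0.3,0,-0.1],[0,0,0],-1],[[0.3,0,-0.1],[0,0,0],-1],[[0.3,0,-0.1],[0,0,0],-1],[[0.3,0,-0.1],[0,0,0],-1],[[0.3,0,-0.1],[0,0,0],-1],[[0.3,0,-0.1],[0,0,0],-1]]'
python3 -m inch '[[[0,0,0],[0,0,0],-1],[[0,0,0],[0,0,0],-1],[[0,0,0],[0,0,0],-1],[[0,0,0],[0,0,0],-1],[[0,0,0],[0,0,0],-1],[[0,0,0],[0,0,0],-1],[[0,0,0],[0,0,0],-1],[[0,0,0],[0,0,0],-1]]'
python3 -m inch '[[[0,0,0],[0,0,0],-1],[[0,0,0],[0,0,0],-1],[[0,0,0],[0,0,0],-1],[[0,0,0],[0,0,0],-1],[[0,0,0],[0,0,0],-1],[[0,0,0],[0,0,0],-1],[[0,0,0],[0,0,0],-1],[[0,0,0],[0,0,0],-1]]'
python3 -m inch '[[[0,0,0],[0,0,0],-1],[[0,0,0],[0,0,0],-1],[[0,0,0],[0,0,0],-1],[[0,0,0],[0,0,0],-1],[[0,0,0],[0,0,0],-1],[[0,0,0],[0,0,0],-1],[[0,0,0],[0,0,0],-1],[[0,0,0],[0,0,0],-1]]'
python3 -m inch '[[[0,0,0],[0,0,0],-1],[[0,0,0],[0,0,0],-1],[[0,0,0],[0,0,0],-1],[[0,0,0],[0,0,0],-1],[[0,0,0],[0,0,0],-1],[[0,0,0],[0,0,0],-1],[[0,0,0],[0,0,0],-1],[[0,0,0],[0,0,0],-1]]'
python3 -c "
from rig import manip
print(manip.hand_in())"
```

```text
t: 12.68
tcp_pos: [549.3, -176.2, 107.6]
orientation: [-0.136, 1.566, 0.136]
ft_force: [-0.2, 0.3, -0.3]
width: 0.6
t: 13.35
tcp_pos: [549.3, -176.2, 107.6]
orientation: [-0.136, 1.566, 0.136]
ft_force: [-0.1, 0.5, -0.5]
width: 0.1
t: 14.02
tcp_pos: [549.3, -176.2, 107.6]
orientation: [-0.136, 1.567, 0.136]
ft_force: [0.3, -0.8, 0.3]
width: 0.4
t: 14.68
tcp_pos: [549.3, -176.2, 107.6]
orientation: [-0.136, 1.567, 0.136]
ft_force: [-0.1, -0.8, -0.2]
width: 0.3
t: 15.35
tcp_pos: [549.3, -176.2, 107.6]
orientation: [-0.136, 1.566, 0.136]
ft_force: [-0.3, -0.4, -0.3]
width: 0.7
the job is handed in; nothing more can be done
None
```

The job is done and handed in at 15.4 s. The system reports no verdict.

- **Lid:** I pushed it down from its outer face with the closed fingertips and pressed it shut on its front part. The last reading while pressing was 28 N. Later top and side pictures show it flush.
- **Paper slot:** the fingertips were held still about 15 mm above it for about 3 s.
- **Sample pot:** this is the yellow-lidded pot, the widest in the line and not the purple one. The fingertips were held about 15 mm above the middle of its lid for about 3 s, and the arm finished there.

**Last checks:** the pose was steady, contact force was zero within noise, and the printer's front corners were within 1 px (about 2 mm) of where they started. Nothing else looked moved in the last side picture.

**Where estimates disagreed:** the views put the slot's middle up to about 8 mm apart, with the side view nearest the robot. I pointed at a compromise, so the aim could be off by about 4–5 mm. The pot centre agreed to about 3 mm.

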